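Pop open a push-to-open cupboard and swing its door wide

ROBOT

A 6-joint arm with a two-finger parallel gripper is mounted at the origin on a cart in front of the work surface, level with it; the furniture and walls round the work are solid. World frame = base frame: x ahead of the robot, y to its left, z up, the work surface at z = 0. Lengths are in mm, angles in rad, forces in N, time in s.
With the tool pointing down it reaches from about 300 to 775 mm from the base axis. Payload 14.6 kg.
Tool frame: the origin (TCP) lies midway between the tips of the shut fingers; the grasp point (between the pads) lies grasp_offset behind it (grasp_offset is the distance from the TCP to the grasp point, in mm); z points along the fingers, y is the line along which they close (so a half turn about z gives the same grasp; the last joint's range is limited). The gripper opens to 94 mm and grips with 3 to 60 N. Pads are 16 mm wide; open, the fingers measure 119 mm over their backs; the gripper's body (75 mm by 177 mm) begins 78 mm behind the grasp point.
Start: joints at [-1.32, 0.3, 1.521, -0, 1.321, -0.067], TCP at [171.855, -522.451, 205.446] pointing down, gripper open.
Joint ranges: [-3.03, 3.03], [-0.79, 2.21], [0.23, 2.52], [-1.04, 4.18], [0, 3.07], [-2.55, 2.55]. Speed limits (rad/s): [2.22, 2.22, 2.57, 3.14, 3.14, 3.14].

INTERFACE

Orientations are given as [roll, pitch, yaw] about the fixed x, y, z axes, in that order (R = Rz(yaw) Ry(pitch) Rx(roll)).
In Python, from cell import * gives the robot as it stands. The module is installed in compiled form; this text tells all that it offers.
- The arm moves only by the shell command python3 -m jog 'ROWS' [FORCE]. ROWS is JSON, a list of rows, each a list of 3 entries, a list of its own where there are three numbers: the finger opening in mm, from 0 to 94, then the shift along the tool's x, y, z in units of 50 mm (1.0 is 50 mm), then the turn about the tool's z in units of 180 degrees (1.0 is 180 degrees). In form: [[fingers, [dx, dy, dz], twist], ...]. A call has 1 to 20 rows; each row shifts and turns the commanded pose from where the row before left it, along the tool's axes as they then stand; what a row does not reach is not made up. A row lasts 1/10 s, in which the tool goes at most 50 mm and 8.59 degrees, less where a joint would pass 70% of its speed; a pose out of reach is approached as far as the arm can. A call with a number of a shift or a turn outside -1 to 1 is refused whole. A call with a gripper value outside its range is refused whole. The fingers move at their own pace and stop on an object; FORCE is the grip in N (left out, the last holds). Time passes only in rows, so rows that do not move let the fingers close. It gives the time, the measured TCP pose, the force, the opening and the grip force at its end, in the units of the state.
- read_state(): the state, without advancing time (a new reading comes with each control period).
- camera(name): name is "scene" or "top"; returns the picture (420x560x3 uint8, red, green, blue); there is no depth.
- calibration(name): a dict with "mtx" (3x3 intrinsics, pixels), "cam_to_world" (4x4, takes a point from camera to world coordinates). Camera axes: x right, y down, z forward; pixel columns grow to the right and rows downward; lengths in mm; the calibration is good to about 2 mm. A picture is of the moment at which its call begins. calibration takes no time and is no camera call.
- sign_off(): hands the job in; it is judged then, once.
Trained networks look in the newest picture that a camera, given by its name, has taken for a name from the list of things; names that differ only in an ending like _2 or _b are one class to them, and where a whole thing is asked for, a point or a joint stands for the part that bears it (a point fixed in the world has none). Each returns a list of dicts, best first, with "conf" (0 to 1); they miss things now and then, are a little off and sometimes report something else, mostly with a low value. They report only what shows in the picture. A call takes as long as a camera call.
- regions_of(camera, query): "pixels" (420x560 bool, what is visible of it) and "rect" ([centre column, centre row, width, height] in pixels, round what is visible of it).
The state is a dict: "clock": time; "joints": joint angles; "qd": joint speeds; "effort": joint torques, N m; "eef_pos": TCP position; "eef_rot": TCP orientation; "wrist_force": force on the tool from outside, world axes, zero at the start; "moment": the same for the moment, N m; "finger_gap": finger opening in mm; "finger_force": force on a finger pad.
Only numpy, scipy, OpenCV 4.12 (cv2) and the standard library are available. Lean on these libraries where they do the work, as an engineer would, in place of code of your own. Each camera call takes 0.05 s, during which the arm holds its last target. There are 200 camera calls.

TASK

Open the little worktop cupboard with the wooden door so that the spice jars inside can be reached: with the fingertips press its door in gently at the steel dot until the push-to-open catch lets go, take the fingers away so that it springs ajar by itself, then reach behind its free edge and push the door wide open, to about a right angle, and leave it so. Only touch and push, do not pinch the door; keep the blue-door cupboard shut and leave everything else standing where it is.

Things in the scene. Friction and masses are not known exactly. Their poses are not given: they have to be found in the camera images.
- wood_cupboard: countertop cupboard, grey carcass, light wooden door, fixed to the worktop. Carcass 120 mm deep (x), 190 wide (y), 200 high; origin: centre of its underside, on the worktop; open front 60 mm before it. Its x axis points into the cupboard (away from the robot), y to the left seen from the robot, z up. The roof does not stick out over the door
- wood_door (a joint): wooden door's hinge angle in rad: 0 shut, positive open (free edge swings out toward the robot), negative pressed in (stop at -0.042), open stop 1.75. Shut, a catch holds it. Pressed in to about -0.02 the catch lets go for good; when the fingers draw back, an ejector pushes it ajar to about 0.42 in about a second. Further out it swings with light friction (0.05 N m) and stays where left
- wood_dot (a point): centre of the 24 mm steel dot on the wooden door's face, the place to press: 150 mm from the hinge, 165 mm above the worktop, 30 mm below the door's top. Pressing here takes about 3 N; the catch lets go 3 mm in, the stop is 6 mm in. A spot somewhat lower works as well. Axes move with the door: x into the door, y toward the hinge
- wood_edge (a point): middle of the door's thickness at its free edge, 180 mm from the hinge, 165 mm above the worktop; moves with the door (x into the door, y toward the hinge). With the door ajar there is a gap of some 60 mm, open from above, between the cupboard's front and the door's back near this edge. The catch's hook, 36 mm long, stands on the door's back near its lower corner, under 60 mm above the worktop: stay higher
- wood_hinge (a point): point on the wooden door's vertical hinge axis, at its left side seen from the robot, in the plane of the door's back, 8 mm before the cupboard's front, 165 mm above the worktop; axes are the cupboard's. The door is a plain panel without handle, 180 mm wide, 175 high, 15 thick, its edges 20 and 195 mm above the worktop
- blue_cupboard: second cupboard of the same make and size, with a blue door; origin and axes as for the wooden one. It stands to the left or the right of the wooden one
- blue_door (a joint): the blue door, built, hung and caught like the wooden one; rad, 0 = shut
- mug: white mug with grey spots, about 82 mm across and 91 mm tall. Bystander; origin at the centre of its underside
- honey: honey jar with a grey lid, 71 mm across, 110 mm tall. Bystander; origin at the centre of its underside
- cup: small espresso cup with a diamond pattern, 60 mm across and 52 mm tall. Bystander; origin at the centre of its underside
- salt: salt shaker, 44 mm across, 90 mm tall. Bystander; origin at the centre of its underside
- matchbox: red matchbox, 36 x 56 x 16 mm, lying on top of the wooden-door cupboard, well behind its front edge. Bystander; origin at the centre of its underside
- timer: white wind-up kitchen timer, 63 mm across, 48 mm tall, standing on top of the blue-door cupboard, well behind its front edge. Bystander; origin at the centre of its underside

How it is judged (in metres and radians):
On the way, in this order (a step that is already met when the one before it is completed fails the run):
1. the wooden door is pressed in until its catch lets go (value of joint wood_door below -0.017 rad).
2. the wooden door has sprung ajar and stands so untouched (value of joint wood_door between 0.3 and 0.8 rad and contact force between each of the arm, the fingers and wood_door below 0.1 N), for 0.2 s.
At the end, for the whole second after the job is handed in: the wooden door stands still at 1.2 rad (69 degrees) or more, the blue door is shut (within 0.02 rad) (value of joint wood_door above 1.2 rad and velocity of joint wood_door between -0.05 and 0.05 rad/s and value of joint blue_door between -0.01 and 0.02 rad); the robot touches nothing.
It fails at once if the blue door was pressed or opened (value of joint blue_door above 0.02 rad or value of joint blue_door below -0.01 rad).
It fails at once if the wooden door was pinched (fingers press on its face and its back at once, over 4 N each) (contact force between the fingers and wood_door_c0 above 4 N and contact force between the fingers and wood_door_c1 above 4 N).
It fails at once if the wooden door was shoved with more than 40 N (contact force between any of the fingers, the arm and wood_door above 40 N).
It fails at once if a bystander was moved by more than 15 mm (distance of any of mug, honey, cup, salt, matchbox, timer from where it was at the start of the episode above 0.015 m).
It also fails if it takes over 54 s, if anything falls off the work surface, if the arm or the gripper's body presses on something with over 40 N, if the wrist force passes 120 N, or if a joint passes its speed limit or range.

## Working session

There is one attempt and no reset: what is moved stays moved. The work goes in short steps, Python scripts to look and compute and a shell command to move; the robot and the scene stay as the last step left them, time stands still between calls to the robot, and variables do not carry over. Pictures are saved under pics/ and viewed, at most 10 in all, crops included, and the job is handed in when it is done.

```bash
mkdir -p pics
cat > h.py <<'E'
from cell import *
import numpy as np, cv2
def ray(cam,u,v):
    c=calibration(cam);T=np.array(c["cam_to_world"]);d=T[:3,:3]@np.linalg.inv(np.array(c["mtx"]))@[u,v,1]
    return T[:3,3],d
def onz(cam,u,v,z):
    o,d=ray(cam,u,v);return o+d*(z-o[2])/d[2]
def proj(cam,p):
    c=calibration(cam);T=np.linalg.inv(np.array(c["cam_to_world"]));q=np.array(c["mtx"])@(T[:3,:3]@p+T[:3,3]);return q[:2]/q[2]
E
python3 - <<'E'
from h import *
for c in("scene","top"):
    cv2.imwrite(f"pics/{c}0.png",camera(c)[:,:,::-1])
    print(c,np.round(calibration(c)["cam_to_world"],2).tolist())
    for n in("wood_dot","wood_door","wood_cupboard","blue_cupboard","mug","honey","cup","salt"):
        r=regions_of(c,n)
        for x in r[:2]: print(n,round(x["conf"],2),np.round(x["rect"],1))
print(read_state())
E
```

```text
scene [[-0.04, -0.49, 0.87, -909.26], [-1.0, 0.01, -0.04, 82.25], [0.01, -0.87, -0.49, 937.36], [0.0, 0.0, 0.0, 1.0]]
wood_dot 0.7 [352.6 208.6  51.9  53.2]
wood_dot 0.5 [417.8 227.6  17.8  26.5]
wood_door 0.98 [351.8 210.6  55.2  57.9]
wood_cupboard 0.61 [353.4 198.7  49.8  72.6]
blue_cupboard 0.82 [229.8 193.9  66.   70.8]
mug 0.91 [135.3 254.9  35.5  42.2]
honey 0.87 [166.2 229.2  29.4  42.2]
honey 0.36 [436.  241.9  19.6  23.7]
cup 0.68 [352.8 210.1  53.5  54. ]
cup 0.66 [435.2 241.6  22.7  23.6]
salt 0.55 [353.5 200.4  47.6  78.1]
top [[0.01, -0.99, 0.15, 304.85], [-1.0, -0.0, 0.05, -77.38], [-0.04, -0.15, -0.99, 1513.07], [0.0, 0.0, 0.0, 1.0]]
wood_dot 0.96 [336.6 207.9  63.1  23.9]
wood_door 0.76 [337.2 208.7  63.8  29.8]
wood_cupboard 0.9 [332.6 185.3  71.1  67.4]
blue_cupboard 0.89 [219.6 176.4  73.5  70. ]
blue_cupboard 0.69 [216.7 196.1  68.4  25.3]
mug 0.7 [134.3 248.4  32.3  34.4]
honey 0.86 [157.5 213.6  33.8  31.4]
cup 0.68 [417.2 234.5  21.3  17.8]
salt 0.62 [404.8 214.2  21.7  13.7]
{'clock': 0.9, 'joints': array([-1.31960750e+00,  2.99896368e-01,  1.52098417e+00, -7.68199939e-06,
        1.32073343e+00, -6.66025874e-02]), 'qd': array([ 7.00392939e-04,  1.01515196e-03, -1.33033800e-05,  5.52864966e-04,
        1.76413265e-04,  2.35710219e-04]), 'effort': array([-1.21672318e-03, -5.31653488e+01, -3.52912724e+01,  7.08810473e-02,
        2.11620721e-02,  3.36872588e-06]), 'eef_pos': array([ 171.84902084, -522.45042214,  205.45427687]), 'eef_rot': array([-3.14157089e+00,  6.00758566e-06,  3.17793311e-01]), 'wrist_force': array([0.80326297, 0.67176238, 0.46125599]), 'moment': array([-0.03233662,  0.05044015,  0.02878241]), 'finger_force': 0.0, 'finger_gap': 94.15183783927128}
```

View pics/scene0.png

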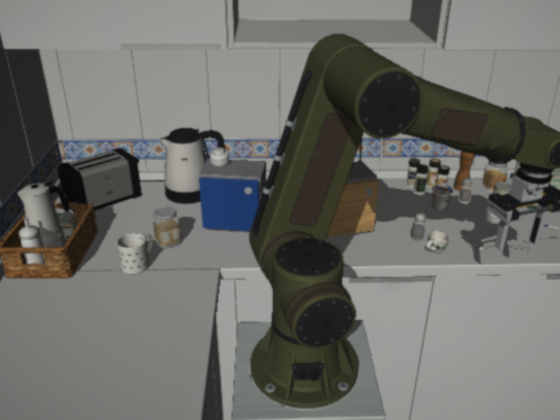

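View pics/top0.png

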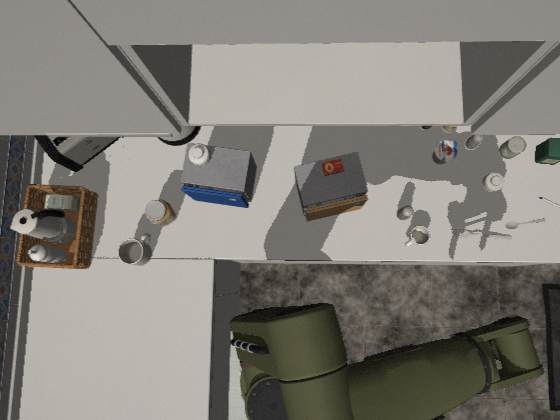

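The scene view shows the blue cupboard around (232,195) and the wooden one partly behind the arm at (352,205). In the top view the wooden cupboard's roof is at about (332,183) and its door edge runs from (306,215) to (367,203). Salt is at (405,213) and cup at (418,235). I'll crop in to measure the corners.

Run:
```python
from h import *
im=camera("top")[:,:,::-1]
c=im[140:230,280:380]
cv2.imwrite("pics/crop.png",cv2.resize(c,None,fx=6,fy=6,interpolation=cv2.INTER_CUBIC))
r=regions_of("top","wood_door")[0]["pixels"]; r2=regions_of("top","wood_cupboard")[0]["pixels"]
for m in(r,r2):
    b=cv2.minAreaRect(np.argwhere(m)[:,::-1].astype(np.float32)); print(b,cv2.boxPoints(b).tolist())
for n,z in(("salt",45),("cup",26),("mug",45),("honey",55),("blue_cupboard",200)):
    x=regions_of("top",n)[0]["rect"];print(n,onz("top",x[0],x[1],z).round())
```

```text
((336.0951843261719, 207.55926513671875), (12.77536392211914, 64.98673248291016), 76.90811157226562) [[302.9994812011719, 208.6977996826172], [366.2970886230469, 193.97743225097656], [369.1908874511719, 206.4207305908203], [305.8932800292969, 221.14109802246094]]
((331.52947998046875, 186.11764526367188), (56.75333023071289, 67.90996551513672), 75.96376037597656) [[291.7059631347656, 166.8235321044922], [357.5882873535156, 150.3529510498047], [371.3529968261719, 205.41175842285156], [305.4706726074219, 221.88233947753906]]
salt [ 522. -394.   45.]
cup [ 519. -400.   26.]
mug [400. 468.  45.]
honey [519. 390.  55.]
blue_cupboard [604. 174. 200.]
```

View pics/crop.png

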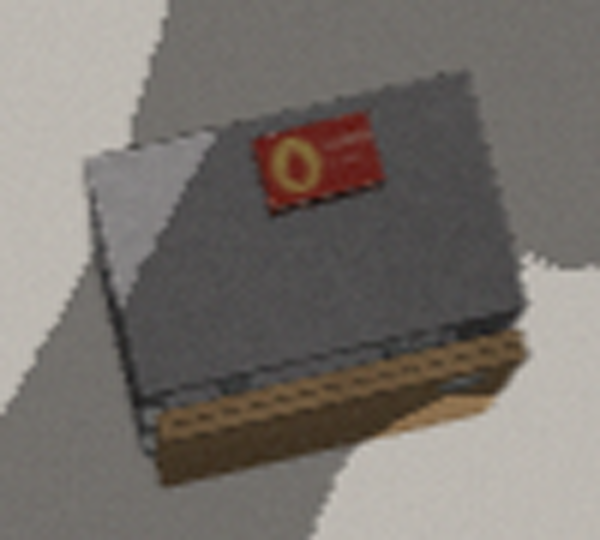

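The crop shows the roof corners at crop px (85,158), (468,72), (525,308) and (140,398). The door's top strip runs from (160,410)/(163,437) to (525,332)/(525,355), and the dot is at about (465,383), near the free right-hand edge.

Run:
```python
from h import *
P=[onz("top",280+u/6,140+v/6,200)[:2] for u,v in((85,158),(468,72),(525,308),(140,398))]
P=np.array(P);print(P.round(1).tolist(),[np.linalg.norm(P[i]-P[(i+1)%4]).round(1) for i in range(4)])
from scipy.optimize import least_squares
L=np.array([[60,95],[60,-95],[-60,-95],[-60,95]])
R=lambda a:np.array([[np.cos(a),-np.sin(a)],[np.sin(a),np.cos(a)]])
s=least_squares(lambda q:((L@R(q[2]).T+q[:2])-P).ravel(),[600,-100,.2]);print("pose",s.x.round(3),s.fun.round(1))
q=s.x;W=lambda x,y:(R(q[2])@[x,y]+q[:2])
for n,z,u,v in(("door tops",195,160,410),("",195,525,332),("f",195,163,437),("f",195,525,355),("dot",165,465,383)):
    p=onz("top",280+u/6,140+v/6,z);print(n,p.round(1),"local",(R(-q[2])@(p[:2]-q[:2])).round(1))
hy=90
print("hinge",W(-68,hy),"edge",W(-75.5,hy-180),"dot",W(-83,hy-150))
print("dot px pred",(proj("top",np.r_[W(-83,hy-150),165])-[280,140])*6, "scene",proj("scene",np.r_[W(-83,hy-150),165]))
for n,u,v,z in(("salt",405,210,90),("saltbase",404,216,0),("cup",418,235,26)):print(n,onz("top",u,v,z).round())
```

```text
[[634.5, -44.9], [677.3, -229.4], [561.4, -254.9], [517.1, -72.1]] [np.float64(189.4), np.float64(118.7), np.float64(188.1), np.float64(120.5)]
pose [ 5.97580e+02 -1.50331e+02  2.30000e-01] [-0.1  0.7  0.3  0.2 -0.6 -1.6  0.4  0.6]
door tops [512.2 -81.7 195. ] local [-67.5  86.3]
 [ 550.7 -255.4  195. ] local [-69.6 -91.7]
f [499.1 -83.1 195. ] local [-80.6  87.8]
f [ 539.6 -255.3  195. ] local [-80.4 -89. ]
dot [ 530.9 -230.1  165. ] local [-83.  -62.5]
hinge [510.87564338 -78.17595957] edge [ 544.55226358 -255.15656656] dot [ 530.41927239 -227.65186587]
dot px pred [459.9948377  384.03254039] scene [369.466801   190.60013862]
salt [ 525. -383.   90.]
saltbase [ 519. -399.    0.]
cup [ 455. -435.   26.]
```

Everything agrees: the fitted sides are 189 × 119 mm, the door planes match and the dot prediction lands within 5 mm. Next I go to a point about 65 mm in front of the dot with the fingers shut.

```bash
python3 -m jog '[[0,[0,0,0],0.028],[0,[0.5,-0.29,0],0],[0,[0.5,-0.29,0],0],[0,[0.5,-0.29,0],0],[0,[0.5,-0.29,0],0],[0,[0.5,-0.29,0],0],[0,[0.5,-0.29,0],0],[0,[0.5,-0.29,0],0],[0,[0.5,-0.29,0],0],[0,[0.5,-0.29,0.2],0],[0,[0.5,-0.29,0.2],0],[0,[0.5,-0.29,0.2],0],[0,[0.5,-0.29,0.2],0],[0,[0.4,-0.29,0.2],0],[0,[0.2,-0.2,0],0],[0,[0,0,0],0],[0,[0,0,0],0]]'
cat >> h.py <<'E'
def loc():
    s=read_state();a=0.23;p=s["eef_pos"]-[597.6,-150.3,0];c,n=np.cos(a),np.sin(a)
    print(round(s["clock"],2),"local",np.round([c*p[0]+n*p[1],-n*p[0]+c*p[1],p[2]],1),"yaw",s["eef_rot"].round(3),"F",s["wrist_force"].round(1),"gap",s["finger_gap"])
E
python3 - <<'E'
from h import *
loc()
im=camera("top")[:,:,::-1];cv2.imwrite("pics/a.png",cv2.resize(im[120:280,240:460],None,fx=3.5,fy=3.5,interpolation=cv2.INTER_CUBIC))
E
```

```text
clock: 3.0
eef_pos: [447.8, -254.5, 156.1]
eef_rot: [3.141, -0.0, 0.23]
wrist_force: [-0.2, -0.2, 0.5]
finger_gap: 0.3
finger_force: 0.0
3.0 local [-169.6  -67.3  156.1] yaw [ 3.141 -0.     0.23 ] F [-0.2 -0.2  0.5] gap 0.2647260532053883
```

View pics/a.png

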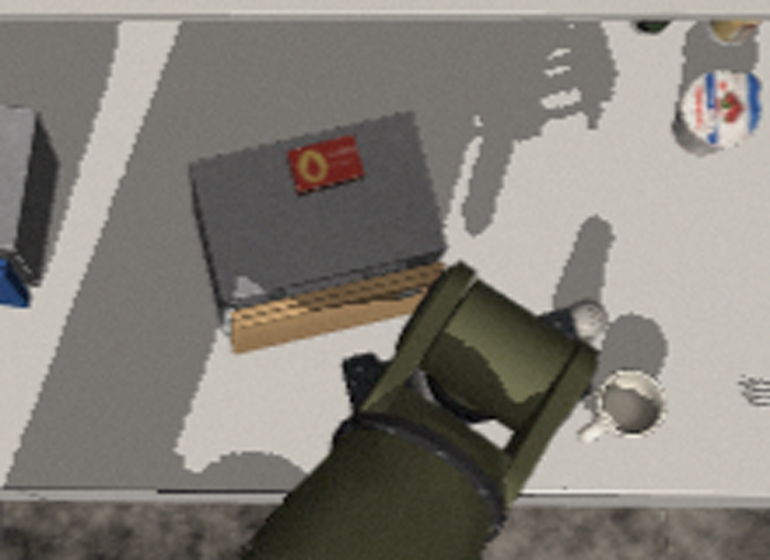

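Clear view: the gripper stands in front of the door's right part, and salt and cup are well to the right and below it. Next I approach, then press slowly.

```bash
python3 -m jog '[[0,[0.4,-0.14,0],0],[0,[0.4,0,0],0],[0,[0.3,0,0],0],[0,[0.2,0,0],0],[0,[0.1,0,0],0],[0,[0,0,0],0],[0,[0,0,0],0]]'; python3 -c "from h import *;loc()"
python3 -m jog '[[0,[0.04,0,0],0],[0,[0.04,0,0],0],[0,[0.02,0,0],0],[0,[0.02,0,0],0],[0,[0,0,0],0]]'; python3 -c "from h import *;loc()"
```

```text
clock: 3.75
eef_pos: [514.1, -231.6, 155.5]
eef_rot: [3.142, 0.0, 0.229]
wrist_force: [0.3, -0.1, -0.0]
finger_gap: 0.5
finger_force: 0.0
3.75 local [-99.9 -60.1 155.5] yaw [3.142 0.    0.229] F [ 0.3 -0.1 -0. ] gap 0.5224603615880656
clock: 4.25
eef_pos: [520.4, -229.8, 155.4]
eef_rot: [-3.142, 0.0, 0.23]
wrist_force: [-0.1, 0.1, -0.6]
finger_gap: 0.5
finger_force: 0.0
4.25 local [-93.3 -59.8 155.4] yaw [-3.142  0.     0.23 ] F [-0.1  0.1 -0.6] gap 0.4586498654481251
```

```bash
python3 -m jog '[[0,[0.02,0,0],0],[0,[0.02,0,0],0],[0,[0,0,0],0]]'; python3 -m jog '[[0,[0.02,0,0],0],[0,[0.02,0,0],0],[0,[0,0,0],0]]';  python3 -c "from h import *;loc()"
```

```text
clock: 4.55
eef_pos: [522.4, -229.4, 155.5]
eef_rot: [3.142, -0.0, 0.23]
wrist_force: [0.1, -0.4, -0.1]
finger_gap: 0.4
finger_force: 0.0
clock: 4.85
eef_pos: [524.3, -228.9, 155.4]
eef_rot: [-3.142, 0.0, 0.23]
wrist_force: [-0.4, 0.4, -0.6]
finger_gap: 0.7
finger_force: 0.1
4.85 local [-89.3 -59.8 155.4] yaw [-3.142  0.     0.23 ] F [-0.4  0.4 -0.6] gap 0.6880575123013096
```

```bash
python3 -m jog '[[0,[0.02,0,0],0],[0,[0,0,0],0]]'; python3 -m jog '[[0,[0.02,0,0],0],[0,[0,0,0],0]]'; python3 -m jog '[[0,[0.02,0,0],0],[0,[0,0,0],0]]'
```

```text
clock: 5.05
eef_pos: [525.1, -228.8, 155.4]
eef_rot: [3.142, 0.0, 0.23]
wrist_force: [-3.1, -1.6, 1.1]
finger_gap: 0.6
finger_force: 1.6
clock: 5.25
eef_pos: [526.2, -228.6, 155.4]
eef_rot: [3.141, 0.0, 0.23]
wrist_force: [-2.9, -2.4, 0.7]
finger_gap: 0.2
finger_force: 1.8
clock: 5.45
eef_pos: [527.3, -228.4, 155.4]
eef_rot: [3.141, -0.0, 0.23]
wrist_force: [-2.1, -3.0, 0.5]
finger_gap: 0.5
finger_force: 1.5
```

Contact started at local x ≈ -89, with 2–3 N as expected. I'm now about 2–3 mm in and need roughly 4.5.

```bash
python3 -m jog '[[0,[0.02,0,0],0],[0,[0,0,0],0]]'; python3 -m jog '[[0,[0.02,0,0],0],[0,[0,0,0],0]]';python3 -m jog '[[0,[0.01,0,0],0],[0,[0,0,0],0]]'; python3 -c "from h import *;loc()"
```

```text
clock: 5.65
eef_pos: [528.3, -228.0, 155.5]
eef_rot: [3.141, -0.0, 0.23]
wrist_force: [-2.1, -2.2, 0.2]
finger_gap: 0.4
finger_force: 1.3
clock: 5.85
eef_pos: [529.2, -227.8, 155.5]
eef_rot: [3.142, -0.0, 0.23]
wrist_force: [-1.2, -2.7, 0.2]
finger_gap: 0.8
finger_force: 1.3
clock: 6.05
eef_pos: [529.7, -227.7, 155.4]
eef_rot: [-3.142, -0.0, 0.23]
wrist_force: [-1.2, -3.3, -0.3]
finger_gap: 0.7
finger_force: 1.4
6.05 local [-83.8 -59.8 155.4] yaw [-3.142 -0.     0.23 ] F [-1.2 -3.3 -0.3] gap 0.6717397325067641
```

About 5 mm in, so the catch should have let go. I draw back quickly and wait.

```bash
python3 -m jog '[[0,[-0.4,0,0],0],[0,[-0.8,0,0],0],[0,[-0.8,0,0],0],[0,[-0.6,0,0],0],[0,[-0.2,0,0],0],[0,[0,0,0],0],[0,[0,0,0],0],[0,[0,0,0],0],[0,[0,0,0],0],[0,[0,0,0],0],[0,[0,0,0],0],[0,[0,0,0],0],[0,[0,0,0],0],[0,[0,0,0],0],[0,[0,0,0],0]]'
python3 - <<'E'
from h import *
loc()
im=camera("top")[:,:,::-1];cv2.imwrite("pics/b.png",cv2.resize(im[120:280,240:460],None,fx=3.5,fy=3.5,interpolation=cv2.INTER_CUBIC))
E
```

```text
clock: 7.55
eef_pos: [393.3, -259.6, 155.5]
eef_rot: [3.142, -0.0, 0.23]
wrist_force: [0.2, 0.7, 0.3]
finger_gap: 0.6
finger_force: 0.0
7.55 local [-223.8  -59.8  155.5] yaw [ 3.142 -0.     0.23 ] F [0.2 0.7 0.3] gap 0.6411865555006555
```

View pics/b.png

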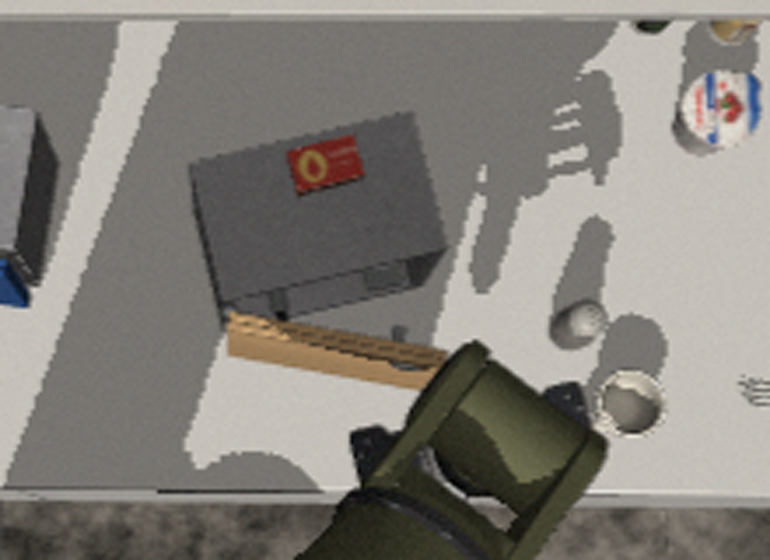

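The door stands ajar at about 0.42 rad, its free edge near picture (440,365) with nothing touching it. Next I go over its top and down into the gap.

```bash
python3 -m jog '[[0,[0,0,-0.4],0],[0,[0,0,-0.5],0],[0,[0,0,-0.4],0],[0,[0.4,0,0],0],[0,[0.6,0,0],0],[0,[0.6,0,0],0],[0,[0.6,0,0],0],[0,[0.3,0,0],0],[0,[0,0,0],0],[0,[0,0,0],0]]'
python3 - <<'E'
from h import *
loc()
im=camera("top")[:,:,::-1];cv2.imwrite("pics/c.png",cv2.resize(im[120:280,240:460],None,fx=3.5,fy=3.5,interpolation=cv2.INTER_CUBIC))
m=regions_of("scene","wood_door");print([(round(x["conf"],2),x["rect"]) for x in m[:1]])
E
```

```text
clock: 8.6
eef_pos: [514.5, -231.2, 220.2]
eef_rot: [-3.141, 0.001, 0.23]
wrist_force: [-0.1, 0.1, 0.3]
finger_gap: 0.4
finger_force: 0.0
8.6 local [-99.3 -59.8 220.2] yaw [-3.141e+00  1.000e-03  2.300e-01] F [-0.1  0.1  0.3] gap 0.40292709612101685
[(0.98, [351.8, 210.6, 55.2, 57.9])]
```

View pics/c.png

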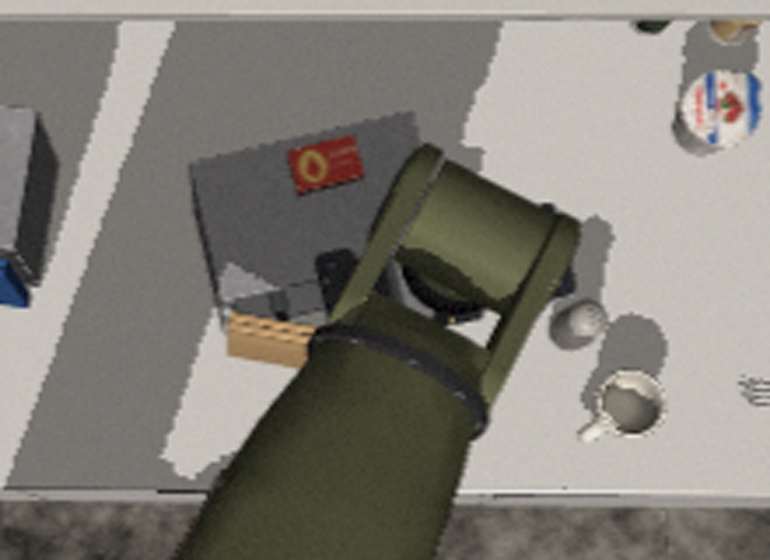

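The door is still ajar and undisturbed, its left part visible at (265,340), and the gripper is above the gap. I go straight down, then push gently.

```bash
python3 -m jog '[[0,[0,0,0.4],0],[0,[0,0,0.4],0],[0,[0,0,0.4],0],[0,[0,0,0.1],0],[0,[0,0,0],0]]'; python3 -c "from h import *;loc()"
python3 -m jog '[[0,[-0.2,0,0],0],[0,[-0.2,-0.1,0],0],[0,[-0.15,-0.1,0],0],[0,[-0.15,-0.1,0],0],[0,[-0.15,-0.1,0],0],[0,[-0.15,-0.1,0],0],[0,[-0.15,-0.1,0],0],[0,[-0.15,-0.1,0],0],[0,[0,0,0],0]]'; python3 -c "from h import *;loc()"
```

```text
clock: 9.2
eef_pos: [514.5, -231.3, 155.5]
eef_rot: [-3.141, 0.0, 0.229]
wrist_force: [0.0, -1.3, 0.6]
finger_gap: 0.5
finger_force: 0.0
9.2 local [-99.4 -60.  155.5] yaw [-3.141  0.     0.229] F [ 0.  -1.3  0.6] gap 0.45057541574668486
clock: 10.1
eef_pos: [442.9, -211.5, 155.5]
eef_rot: [-3.141, 0.0, 0.23]
wrist_force: [-0.1, 0.5, 0.5]
finger_gap: 0.7
finger_force: 0.0
10.1 local [-164.6  -24.3  155.5] yaw [-3.141  0.     0.23 ] F [-0.1  0.5  0.5] gap 0.6843091321117589
```

```bash
python3 -m jog '[[0,[-0.16,-0.16,0],0],[0,[-0.16,-0.18,0],0],[0,[-0.16,-0.18,0],0],[0,[-0.14,-0.18,0],0],[0,[-0.1,-0.2,0],0],[0,[-0.09,-0.2,0],0],[0,[-0.08,-0.2,0],0],[0,[-0.07,-0.2,0],0],[0,[-0.05,-0.16,0],0],[0,[-0.03,-0.12,0],0],[0,[0,-0.06,0],0],[0,[0,0,0],0],[0,[0,0,0],0],[0,[0,0,0],0]]'
python3 - <<'E'
from h import *
loc()
im=camera("top")[:,:,::-1];cv2.imwrite("pics/d.png",cv2.resize(im[120:280,240:460],None,fx=3.5,fy=3.5,interpolation=cv2.INTER_CUBIC))
E
```

```text
clock: 11.5
eef_pos: [372.2, -134.3, 155.4]
eef_rot: [-3.142, 0.0, 0.23]
wrist_force: [-0.4, -0.8, 0.0]
finger_gap: 0.5
finger_force: 0.0
11.5 local [-215.8   67.   155.4] yaw [-3.142  0.     0.23 ] F [-0.4 -0.8  0. ] gap 0.48516779182629544
```

View pics/d.png

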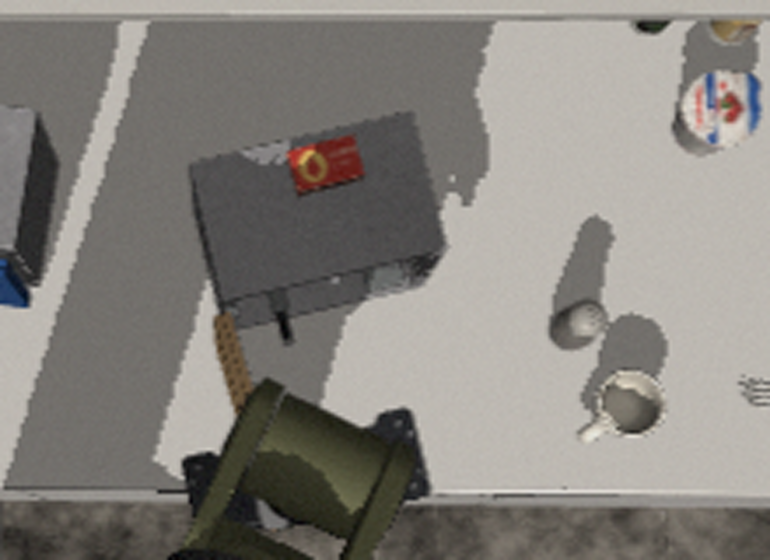

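The door now stands at about a right angle, running from (222,318) to (243,405), parallel to the cupboard's side. I back the fingers off to the right and rise clear.

```bash
python3 -m jog '[[0,[0,0.2,0],0],[0,[0,0.5,0],0],[0,[0,0.5,0],0],[0,[0,0.2,0],0],[0,[0,0,-0.4],0],[0,[0,0,-0.5],0],[0,[0,0,-0.4],0],[0,[0,0.5,0],0],[0,[0,0.5,0],0],[0,[0,0.5,0],0],[0,[0,0,0],0],[0,[0,0,0],0],[0,[0,0,0],0]]'
python3 - <<'E'
from h import *
loc()
im=camera("top")[:,:,::-1];cv2.imwrite("pics/e.png",cv2.resize(im[120:280,180:460],None,fx=2.8,fy=2.8,interpolation=cv2.INTER_CUBIC))
E
```

```text
clock: 12.85
eef_pos: [405.0, -274.7, 220.4]
eef_rot: [-3.141, 0.0, 0.23]
wrist_force: [-0.9, -0.2, -0.2]
finger_gap: 0.6
finger_force: 0.0
12.85 local [-215.8  -77.2  220.4] yaw [-3.141  0.     0.23 ] F [-0.9 -0.2 -0.2] gap 0.5873119432410564
```

View pics/e.png

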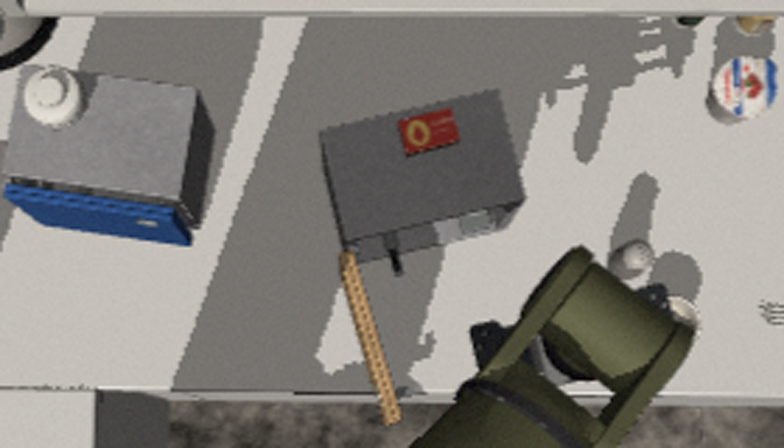

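The wooden door stands at about 90°, from (347,255) to (392,420). The blue door is shut, the bystanders are in place and the robot is clear.

```bash
python3 -c "from cell import *;print(sign_off())"
```

```text
the job is handed in; nothing more can be done
None
```

The wooden door was pressed until its catch let go, sprang ajar by itself, and was pushed open to about a right angle; the blue door looked shut and the bystanders in place in the last top picture, and the job is handed in (no verdict was returned).

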